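Lock the specimen case with its removable padlock shackle

TASK

Lock up the specimen case: fold the steel hasp leaf down flat over the brass lock on the front of the case, then take the loose U-shaped shackle out of its wooden parking block, put both legs through the eyes of the leaf into the lock and press it straight down until the hidden pawls click and it stays down when you let go. Press slowly and with feeling: more than 45 N on the lock, sideways wedging included, would damage it. Leave the specimen mount, jar and eyepiece where they are.

Things in the scene. Friction and masses are not known exactly. Their poses are not given: they have to be found in the camera images.
- case: White specimen case with grey lid, fixed, 200 mm deep, 246 mm wide, 60 mm high. Its origin is NOT at its middle but at bench height under the centre of the brass lock fixed to its front; +x points from lock to case (away from the robot), z up. The case's front face is at x = 40 mm, its back at 243 mm, y = +-123 mm.
- lock: Brass lock block fixed to the case front, 44 (x) x 100 (y) x 60 mm high. Origin: centre of its underside, bench height; axes as the case's. The top face has two upright round sockets of 17 mm with 2 mm chamfers, at x = 0, y = +-28 mm. Shackle contact forces in it adding up to over 45 N (springs and side wedging included) damage it. Hidden inside: hard stop, two spring pawls, ejector spring.
- lock_mouth (a point): Midway between the sockets on the brass top face. Leg tips meet the ejector 6 to 24 mm below this face; from there it pushes back 6 to 11 N, and the pawls add up to 8 N. The pawls click at 31 to 49 mm; a hard stop follows 2 mm on. The depth differs by lock (+-9 mm), is unseen, only felt by the hard stop. Let go before the click, the shackle springs up to tips under 24 mm deep.
- hasp (a joint): Angle of the hasp leaf, rad: 0 = folded flat on top of the lock (closed), 1.57 = standing upright, up to 2.6 = leaning back over the case lid. It starts open. Stiff hinge (0.06 N m): it stays where it is left.
- hasp_hinge (a point): Middle of the hasp's hinge line on the case's top front edge, 40 mm behind the lock's centre (+x), 63 mm above the bench; the line runs along the lock's y. Steel leaf: 4 mm thick, 104 mm wide, reaching 72 mm from the line; two 22 mm eyes 40 mm from the line at y = +-28 mm, plain web 34 mm wide between. Axes turn with the leaf: -x along it from the hinge, z out of the face to push on to close it.
- shackle: Loose steel U shackle, about 0.22 kg, upright in the parking block. Origin midway between the leg tips (lowest points), z up, y from leg to leg. Legs 14 mm round, axes 56 mm apart, tips tapered to 7 mm over the last 6 mm, notched 10 to 18 mm above the tip. Straight crossbar 14 (x) x 70 (y) x 16 mm high, its centre 90 mm above the origin; total height 98 mm. Fits either way round.
- holder: Wooden parking block, fixed, 60 (x) x 110 (y) x 40 mm high, two blind holes of 18 mm, 30 mm deep, at y = +-28 mm. Origin: centre of its underside, z up. The shackle starts with its leg tips on the hole floors, 10 mm above the bench.
- mount: Bystander: black round specimen mount, 30 mm diameter, 18 mm high, lying on the case lid. Origin: centre of its underside. Leave it alone.
- jar: Bystander: white jar with black cap, 56 mm diameter, 70 mm high, standing on the bench. Origin: centre of its underside. Leave it alone.
- eyepiece: Bystander: black microscope eyepiece standing on the bench, 36 mm wide at the top, 47 mm high. Origin: centre of its underside. Leave it alone.
Mind the look-alikes: they are no part of the job. There is more than one size of the shackle; the one meant has the size given above.

How it is judged:
By the outcome, as a careful person would: the job done as asked, in the order asked, and still so for the second after the job is handed in, with the robot touching nothing.
It also fails if it takes over 72 s, if anything falls off the work surface, if the arm or the gripper's body presses on something with over 40 N, if the wrist force passes 120 N, or if a joint passes its speed limit or range.

ROBOT

A 6-joint arm with a two-finger parallel gripper is mounted at the origin on the work surface. World frame = base frame: x ahead of the robot, y to its left, z up, the work surface at z = 0. Lengths are in m, angles in rad, forces in N, time in s.
With the tool pointing down it reaches from about 0.275 to 0.775 m from the base axis. Payload 14.6 kg.
Tool frame: the origin (TCP) lies midway between the tips of the shut fingers; the grasp point (between the pads) lies r.pinch_z behind it (r.pinch_z is the distance from the TCP to the grasp point, in m); z points along the fingers, y is the direction in which the jaws open and shut (so a half turn about z gives the same grasp; the last joint's range is limited). The gripper opens to 85 mm and grips with 20 to 120 N. Pads are 22 mm wide; open, the fingers measure 114 mm over their backs; the gripper's body (76 mm by 85 mm) begins 54 mm behind the grasp point. The pads swing forward as they close: fully open they stand 13 mm farther back than shut.
Start: joints at [0.989, 0.263, -0.048, 1.259, 0, 1.415], TCP at [0.217, 0.478, 0.231] pointing down, gripper open.
Joint ranges: [-2.65, 2.65], [-0.89, 1.7], [-1.18, 1.37], [-2.13, 2.11], [-1.35, 1.29], [-3.14, 3.14]. Speed limits (rad/s): [1.89, 1.89, 2.57, 2.79, 3.14, 3.14].

INTERFACE

Orientations are given as a rotation vector (axis times angle).
In Python, from bench import r, imaging, nets gives the robot as it stands.
- The arm moves only by the tool jog_arm, never from a script. Its argument "motion" is a list of rows, each a list of 7 numbers: the closure in counts, from 0 (fully open) to 255 (shut), then the shift along the tool's x, y, z in mm, then the turn, a rotation vector about the tool's x, y, z in degrees. A call has 1 to 12 rows; each row is the pose to reach, as a shift and turn from the pose commanded when the call began, along the tool's axes at that moment; what a row does not reach only later rows make up. A row lasts 1/12 s, in which the tool goes at most 41.7 mm and 7.16 degrees, less where a joint would pass 70% of its speed; a pose out of reach is approached as far as the arm can. A call with a gripper value outside its range is refused whole. The fingers move at their own pace and stop on an object; "squeeze" is the grip in N (left out, the last holds). Time passes only in rows, so rows that repeat a pose let the fingers close. It gives the time, the measured TCP pose, the force and the opening at its end, in the units of the state.
- r.sense(): the state, without advancing time (a new reading comes with each control period).
- imaging.snapshot(name): name is "scene" or "side" or "wrist"; returns (picture, depth): 420x560x3 uint8, blue, green, red; 420x560 float32, m along the optical axis (not along the pixel's ray), 0 where there is no reading.
- imaging.camera_model(name): a dict with "mtx" (3x3 intrinsics, pixels), "k1" (the pictures are not rectified: a ray, as slopes to the right and down, at radius r is drawn at 1 + k1 r^2 times it, then the intrinsics apply), "world_from_camera" (4x4, takes a point from camera to world coordinates). Camera axes: x right, y up, looking along -z (the intrinsics and any distortion apply to the point x, -y, -z); pixel columns grow to the right and rows downward; lengths in m; the calibration is good to about 2 mm. A picture is of the moment at which its call begins: read the wrist's pose just before it. camera_model takes no time and is no camera call; for the wrist camera it gives the pose at the moment of the call.
- r.job_done(): hands the job in, once; it reports no verdict.
Trained networks look in the newest picture that a camera, given by its name, has taken for a name from the list of things; names that differ only in an ending like _2 or _b are one class to them, and where a whole thing is asked for, a point or a joint stands for the part that bears it (a point fixed in the world has none). Each returns a list of dicts, best first, with "score" (0 to 1); they miss things now and then, are a little off and sometimes report something else, mostly with a low value. They report only what shows in the picture. A call takes as long as a camera call. They do not tell look-alikes from the thing itself.
- nets.recognise(target, camera): "centre" ([column, row] as shares, 0 to 1, of the picture: columns of its width, rows of its height, amid what is visible of it).
- nets.place_of(target, camera): "centre" ([column, row] as shares, 0 to 1, of the picture: columns of its width, rows of its height: a listed point, or the origin of a listed thing).
The state is a dict: "time": time; "joint_pos": joint angles; "joint_velocities": joint speeds; "joint_torque": joint torques, N m; "position": TCP position; "tcp_rot": TCP orientation; "contact_force": force on the tool from outside, world axes, zero at the start; "torque": the same for the moment, N m; "width": opening from 0.0 (shut) to 1.0 (fully open).
Only numpy, scipy, OpenCV 4.12 (cv2) and the standard library are available. Lean on these libraries where they do the work, as an engineer would, in place of code of your own. Each camera call takes 0.05 s, during which the arm holds its last target.

## Working session

There is one attempt and no reset: what is moved stays moved. The work goes in short steps, Python scripts to look and compute and a tool call to move; the robot and the scene stay as the last step left them, time stands still between calls to the robot, and variables do not carry over. Pictures are saved under pics/ and viewed, and the job is handed in when it is done.

Besides the shell and the picture viewer there is one more tool, called as name(argument=value, ...) on one line, values as JSON. jog_arm: Moves the arm, as the interface text tells. Its arguments: {"type":"object","properties":{"motion":{"type":"array"},"squeeze":{"type":"number"}},"required":["motion"]}

```bash
ls; mkdir -p pics
cat > h.py <<'E'
import numpy as np, cv2
from bench import r, imaging, nets
def save(name,fn):
    p,d=imaging.snapshot(name); cv2.imwrite('pics/'+fn+'.png',p); np.save('pics/'+fn+'_d.npy',d)
    m=imaging.camera_model(name); np.savez('pics/'+fn+'_m.npz',**{k:np.array(v) for k,v in m.items()})
    return p,d,m
def load(fn):
    return cv2.imread('pics/'+fn+'.png'),np.load('pics/'+fn+'_d.npy'),np.load('pics/'+fn+'_m.npz')
def ray(m,u,v):
    K=np.array(m['mtx'],float);k1=float(m['k1'])
    o=cv2.undistortPoints(np.array([[[u,v]]],float),K,np.array([k1,0,0,0.]))[0,0]
    T=np.array(m['world_from_camera'])
    d=T[:3,:3]@np.array([o[0],-o[1],-1]); return T[:3,3],d
def at_z(m,u,v,z):
    c,d=ray(m,u,v); return c+d*(z-c[2])/d[2]
def at_d(m,u,v,dep):
    c,d=ray(m,u,v); return c+d*dep
def cloud(d,m):
    K=np.array(m['mtx'],float);k1=float(m['k1']);h,w=d.shape
    uu,vv=np.meshgrid(np.arange(w),np.arange(h))
    o=cv2.undistortPoints(np.stack([uu,vv],-1).reshape(-1,1,2).astype(float),K,np.array([k1,0,0,0.])).reshape(h,w,2)
    T=np.array(m['world_from_camera'])
    c=np.stack([o[...,0]*d,-o[...,1]*d,-d],-1)
    P=c@T[:3,:3].T+T[:3,3]; P[d==0]=np.nan
    return P
def proj(m,X):
    T=np.array(m['world_from_camera']);K=np.array(m['mtx'],float)
    c=T[:3,:3].T@(np.array(X)-T[:3,3]); x=np.array([c[0],-c[1]])/-c[2]
    x=x*(1+float(m['k1'])*(x@x)); return K[:2,:2]@x+K[:2,2]
E
python3 - <<'E'
from h import *
print(r.sense(), r.pinch_z)
for n in ('scene','side','wrist'):
    p,d,m=save(n,n+'0'); print(n,m['mtx'],m['k1'],np.round(m['world_from_camera'],3))
for t in ('lock_mouth','shackle','holder','hasp_hinge'):
    for q in nets.place_of(t,'scene')[:4]: print(t,np.round(np.array(q['centre'])*[560,420],1),q['score'])
E
```

```text
pics
{'time': 0.0, 'joint_pos': array([ 9.88684918e-01,  2.63539195e-01, -4.89519236e-02,  1.25937982e+00,
        6.30430957e-05,  1.41546868e+00]), 'joint_velocities': array([-0.00041599, -0.00025838,  0.00150054, -0.00070611, -0.00134062,
       -0.00060642]), 'joint_torque': array([ 9.33372721e-04, -6.37615085e+01,  3.84568870e+01,  1.36192507e-02,
       -1.09805326e-04,  5.65365644e-05]), 'position': array([0.2171724 , 0.47767959, 0.23081116]), 'tcp_rot': array([-6.65219613e-01, -3.06989936e+00,  1.53863363e-03]), 'contact_force': array([-0.35662527,  0.27922967, -0.57116457]), 'torque': array([ 0.04110593,  0.0279821 , -0.01233488]), 'width': 1.001273876470145} 0.0187
scene [[441.59922906   0.         281.42139267]
 [  0.         441.59922906 204.6250262 ]
 [  0.           0.           1.        ]] -0.13509908515993913 [[ 0.117 -0.69   0.714  1.335]
 [ 0.993  0.086 -0.079 -0.14 ]
 [-0.007  0.719  0.695  0.86 ]
 [ 0.     0.     0.     1.   ]]
side [[414.31945549   0.         282.46557476]
 [  0.         414.31945549 205.5390882 ]
 [  0.           0.           1.        ]] -0.04903531469049922 [[-0.996  0.046 -0.082  0.469]
 [-0.093 -0.603  0.792  0.721]
 [-0.013  0.796  0.605  0.696]
 [ 0.     0.     0.     1.   ]]
wrist [[322.72303507   0.         274.23270018]
 [  0.         322.72303507 215.62253961]
 [  0.           0.           1.        ]] -0.03540881668530742 [[ 0.414 -0.862 -0.292  0.142]
 [ 0.91   0.392  0.134  0.511]
 [-0.001 -0.321  0.947  0.374]
 [ 0.     0.     0.     1.   ]]
lock_mouth [336.3 206. ] 0.78
shackle [246.6 263.4] 0.96
shackle [253.  197.7] 0.5
holder [251.6 224.2] 0.62
hasp_hinge [336.7 215.1] 0.62
hasp_hinge [252.4 224.6] 0.28
```

View pics/scene0.png

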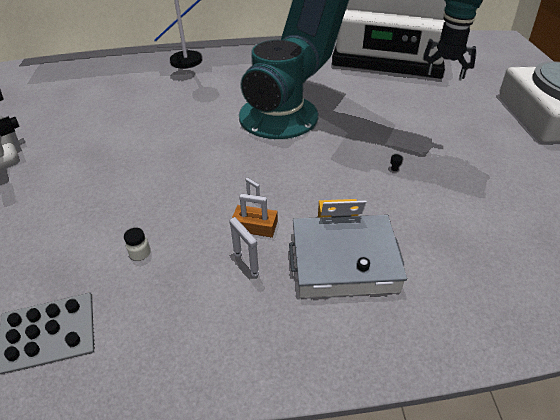

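View pics/side0.png

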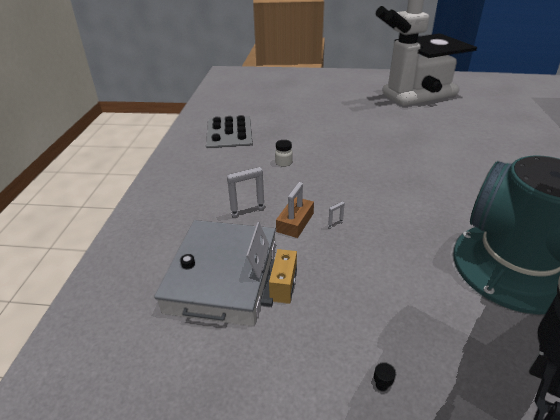

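View pics/wrist0.png

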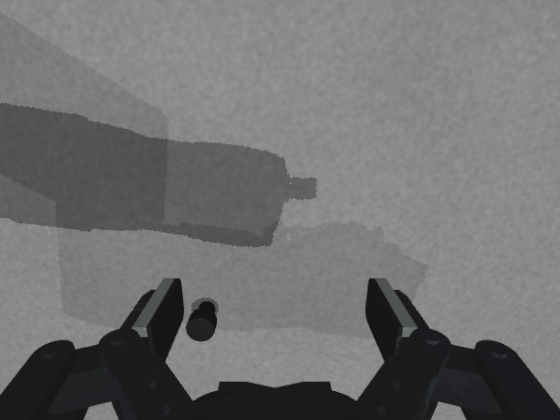

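Run:
```python
from h import *
for n,(x0,y0,x1,y1) in {'side0':(150,150,350,330),'scene0':(210,160,430,310)}.items():
    p,d,m=load(n); c=p[y0:y1,x0:x1]; c=cv2.resize(c,None,fx=3.6,fy=3.3,interpolation=cv2.INTER_CUBIC)[:600,:800]; cv2.imwrite('pics/'+n+'_z.png',c)
    P=cloud(d,m); hsv=cv2.cvtColor(p,cv2.COLOR_BGR2HSV)
    w=(hsv[...,1]>120)&(hsv[...,2]>60)&(P[...,2]>0.004)&(P[...,2]<.08)&(P[...,0]>.2)&(P[...,0]<1)&(abs(P[...,1])<.5)
    brass=w&(hsv[...,0]>=15)&(hsv[...,0]<35)&(P[...,2]>.052); wood=w&(hsv[...,0]<15)&(P[...,2]>.033)&(P[...,2]<.05)
    for nm,q in (('brass',brass),('wood',wood)):
        X=P[q]
        if len(X)<10: print(n,nm,len(X)); continue
        rect=cv2.minAreaRect((X[:,:2]*1000).astype(np.float32))
        print(n,nm,len(X),np.median(X[:,2]),rect, X.mean(0))
    bench=P[(P[...,2]<.02)&(P[...,2]>-.02)&(P[...,0]>.3)&(P[...,0]<.8)]; print('bench z',np.median(bench[:,2]))
    g=(P[...,2]>.057)&(P[...,2]<.075)&(P[...,0]>.3)&(abs(P[...,1])<.5)&(hsv[...,1]<60)
    n_,lab,st,ce=cv2.connectedComponentsWithStats(g.astype(np.uint8))
    for i in range(1,n_):
        if st[i,4]>800:
            X=P[lab==i]; print(n,'lid',np.median(X[:,2]),cv2.minAreaRect((X[:,:2]*1000).astype(np.float32)))
```

```text
side0 brass 707 0.0589876855764091 ((534.0914306640625, 99.62095642089844), (101.68736267089844, 44.60142135620117), 85.8854751586914) [0.53375728 0.10408551 0.05865459]
side0 wood 479 0.039021146059348366 ((523.184326171875, -120.49356079101562), (113.88697814941406, 60.20589828491211), 70.4649658203125) [ 0.5220197  -0.10920913  0.0387565 ]
bench z -0.0006855743852795526
side0 lid 0.0590696127620971 ((673.1446533203125, 89.28423309326172), (247.99720764160156, 207.44622802734375), 85.88865661621094)
scene0 brass 135 0.06007903595934594 ((541.9533081054688, 97.6687240600586), (99.87773132324219, 64.4344253540039), 85.69216918945312) [0.52618928 0.0902203  0.06008018]
scene0 wood 360 0.04013980957821822 ((523.2947998046875, -121.21775817871094), (111.08273315429688, 64.77058410644531), 70.52835083007812) [ 0.52940958 -0.11934275  0.03982602]
bench z 0.00025325291257238813
scene0 lid 0.06018354769522449 ((675.1422119140625, 88.9134292602539), (245.82022094726562, 207.62179565429688), 85.92806243896484)
```

Run:
```python
from h import *
for n in ('side0','scene0'):
    p,d,m=load(n);P=cloud(d,m)
    g=(P[...,2]>.07)&(P[...,2]<.2)&(P[...,0]>.25)&(P[...,0]<1)&(abs(P[...,1])<.5)
    n_,lab,st,ce=cv2.connectedComponentsWithStats(g.astype(np.uint8))
    for i in range(1,n_):
        if st[i,4]>15:
            X=P[lab==i]; print(n,np.round(ce[i]),st[i,4],'zmax',np.round(np.percentile(X[:,2],97),3),np.round(X.mean(0),3),cv2.minAreaRect((X[:,:2]*1000).astype(np.float32)))
```

```text
side0 [245. 179.] 528 zmax 0.132 [ 0.654 -0.147  0.113] ((654.3765869140625, -150.84848022460938), (93.38085174560547, 22.159175872802734), 28.873538970947266)
side0 [295. 194.] 214 zmax 0.109 [ 0.524 -0.114  0.096] ((523.29248046875, -119.9478759765625), (69.33242797851562, 14.105067253112793), 70.81240844726562)
side0 [258. 250.] 657 zmax 0.131 [0.586 0.1   0.104] ((586.1873779296875, 95.06021118164062), (106.07564544677734, 24.087194442749023), 86.062255859375)
side0 [187. 260.] 140 zmax 0.079 [0.738 0.114 0.076] ((738.4443969726562, 112.63664245605469), (29.272645950317383, 29.39689064025879), 45.4400634765625)
scene0 [253. 200.] 264 zmax 0.11 [ 0.528 -0.122  0.098] ((525.2830200195312, -121.78572082519531), (70.93999481201172, 17.29939842224121), 68.51799011230469)
scene0 [343. 208.] 524 zmax 0.133 [0.588 0.095 0.105] ((588.0138549804688, 95.681640625), (105.23588562011719, 23.724143981933594), 86.90663146972656)
scene0 [244. 237.] 521 zmax 0.134 [ 0.663 -0.152  0.116] ((656.9068603515625, -152.74717712402344), (95.59296417236328, 19.482257843017578), 30.04276466369629)
scene0 [136. 237.] 29 zmax 0.072 [ 0.595 -0.413  0.071] ((596.055908203125, -411.3966979980469), (20.663984298706055, 29.336111068725586), 67.20149230957031)
scene0 [363. 263.] 129 zmax 0.081 [0.741 0.11  0.077] ((740.318115234375, 110.35212707519531), (28.770349502563477, 29.02077865600586), 14.409269332885742)
```

View pics/side0_z.png

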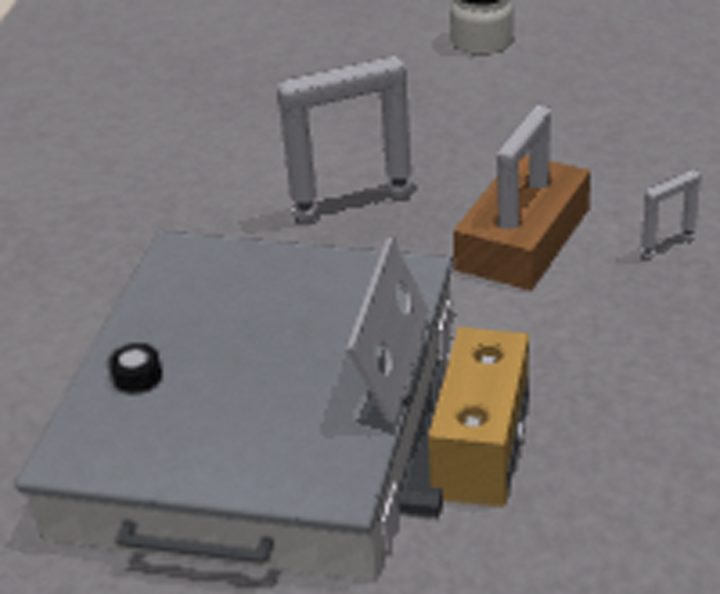

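View pics/scene0_z.png

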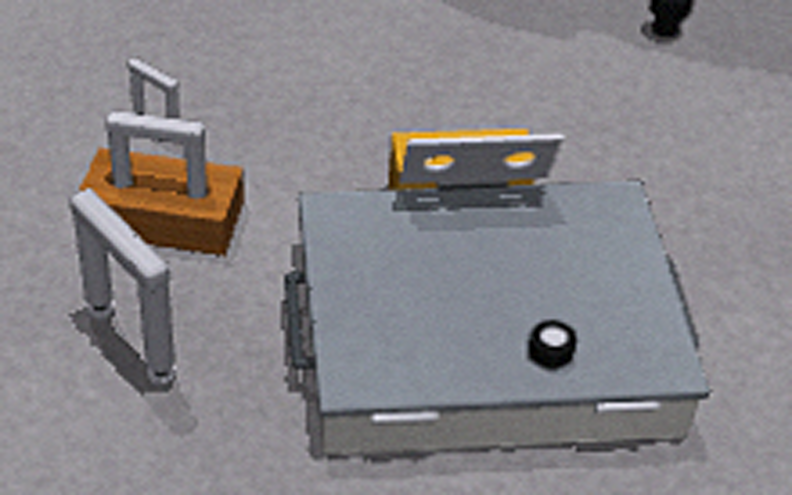

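```bash
cat >> h.py <<'E'
from scipy.spatial.transform import Rotation as Ro
L0=np.array([.535,.0995]); LY=np.deg2rad(-4.1)
def lock(u,v,z): 
    c,s=np.cos(LY),np.sin(LY); return np.array([L0[0]+c*u/1000-s*v/1000, L0[1]+s*u/1000+c*v/1000, z/1000])
def inlock(P):
    c,s=np.cos(LY),np.sin(LY); d=(np.array(P)[...,:2]-L0)*1000
    return np.stack([c*d[...,0]+s*d[...,1],-s*d[...,0]+c*d[...,1],np.array(P)[...,2]*1000],-1)
def plan(pts,yaw_deg,s=None,p0=None,R0=None):
    "pts: world TCP targets; tool y axis along yaw (mod 180), pointing down"
    s=s or r.sense(); p0=s['position'] if p0 is None else p0; R=Ro.from_rotvec(s['tcp_rot']) if R0 is None else R0
    M=R.as_matrix(); best=None
    for k in (0,180):
        a=np.deg2rad(yaw_deg+k); y=np.array([np.cos(a),np.sin(a),0]); z=np.array([0,0,-1.]); x=np.cross(y,z)
        T=Ro.from_matrix(np.stack([x,y,z],1)); rv=(R.inv()*T).as_rotvec(degrees=True)
        if best is None or np.linalg.norm(rv)<np.linalg.norm(best): best=rv
    print('turn',np.round(best,2))
    for p in pts: print(np.round(M.T@(np.array(p)-p0)*1000,1))
def st():
    s=r.sense(); print('t',round(s['time'],2),'pos',np.round(s['position']*1000,1),'rot',np.round(s['tcp_rot'],4),'F',np.round(s['contact_force'],1),'w',round(s['width'],3),'q',np.round(s['joint_pos'],2)); return s
E
python3 - <<'E'
from h import *
s=st(); print(Ro.from_rotvec(s['tcp_rot']).as_matrix().round(3))
for n in('side0','scene0'):
    p,d,m=load(n);P=cloud(d,m);Q=inlock(P)
    g=(Q[...,2]>68)&(Q[...,0]>30)&(Q[...,0]<110)&(abs(Q[...,1])<60)
    X=Q[g];f=np.polyfit(X[:,2]-63,X[:,0]-40,1);print(n,f,X[:,2].max(),X[:,1].min(),X[:,1].max(),'angle',np.pi/2+np.arctan(f[0]))
plan([lock(110,0,180),lock(110,0,115),lock(20,0,115)],-4.1)
E
```

```text
t 0.35 pos [217.3 477.9 231.2] rot [-6.6530e-01 -3.0703e+00  3.0000e-04] F [ 0.2  0.3 -0.4] w 0.999 q [ 0.99  0.26 -0.05  1.26  0.    1.42]
[[-0.91   0.414 -0.   ]
 [ 0.414  0.91  -0.   ]
 [ 0.    -0.    -1.   ]]
side0 [ 0.33434313 -2.51289591] 133.68237642373916 -53.80632667501267 52.2813386929292 angle 1.893455420848172
scene0 [0.31414718 0.56409862] 135.94864894499204 -52.7309024699929 52.6391060655252 angle 1.8751811264338705
turn [-1.000e-02  0.000e+00  6.965e+01]
[-549.  -174.7   51.2]
[-549.  -174.6  116.2]
[-464.6 -206.   116.2]
```

jog_arm(motion=[[255,-549,-174.7,40,0,0,69.65],[255,-549,-174.7,40,0,0,69.65],[255,-549,-174.7,40,0,0,69.65],[255,-549,-174.7,40,0,0,69.65],[255,-549,-174.7,40,0,0,69.65],[255,-549,-174.7,40,0,0,69.65],[255,-549,-174.7,40,0,0,69.65],[255,-549,-174.7,40,0,0,69.65],[255,-549,-174.7,40,0,0,69.65],[255,-549,-174.7,40,0,0,69.65],[255,-549,-174.7,40,0,0,69.65],[255,-549,-174.7,40,0,0,69.65]], squeeze=40)

```text
time: 1.35
position: [0.5887, 0.1417, 0.1965]
tcp_rot: [2.3, 2.139, 0.0]
contact_force: [0.2, 1.0, 0.8]
width: 0.001
```

Run:
```python
from h import *
s=st(); plan([lock(110,0,180),lock(110,0,115),lock(20,0,115)],-4.1)
```

```text
t 1.35 pos [588.7 141.7 196.5] rot [2.3005e+00 2.1394e+00 2.0000e-04] F [0.2 1.  0.8] w 0.001 q [0.1  0.41 0.09 1.24 0.   1.74]
turn [ 0.01 -0.   -0.05]
[-45.8  59.5  16.5]
[-45.8  59.5  81.5]
[-45.9 -30.5  81.5]
```

jog_arm(motion=[[255,-45.8,59.5,16,0,0,0],[255,-45.8,59.5,16,0,0,0],[255,-45.8,59.5,16,0,0,0],[255,-45.8,59.5,50,0,0,0],[255,-45.8,59.5,81,0,0,0],[255,-45.8,59.5,81,0,0,0]])

```text
time: 1.85
position: [0.6407, 0.0934, 0.1104]
tcp_rot: [-2.296, -2.137, 0.009]
contact_force: [-1.0, 0.5, -1.4]
width: 0.001
```

Run:
```python
from h import *
s=st(); print(inlock(s['position'])); save('side','side1')
```

```text
t 1.85 pos [640.7  93.4 110.4] rot [-2.296  -2.1366  0.009 ] F [-1.   0.5 -1.4] w 0.001 q [0.02 0.53 0.05 1.1  0.   1.66]
[105.8739469    1.48591352 110.36200714]
```

View pics/side1.png

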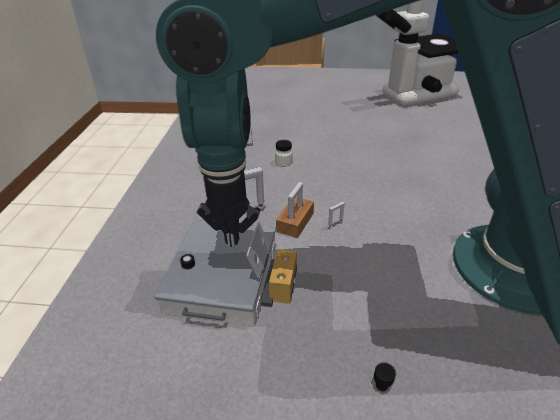

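jog_arm(motion=[[255,0,-15,0,0,0,0],[255,0,-30,0,0,0,0],[255,0,-40,0,0,0,0],[255,0,-50,0,0,0,0],[255,0,-60,0,0,0,0],[255,0,-70,0,0,0,0],[255,0,-82,5,0,0,0],[255,0,-93,14,0,0,0],[255,0,-102,25,0,0,0],[255,0,-107,38,0,0,0],[255,0,-107,38,0,0,0]])

```text
time: 2.82
position: [0.5359, 0.1015, 0.0782]
tcp_rot: [-2.299, -2.141, 0.0]
contact_force: [-0.7, 0.8, -1.3]
width: -0.0
```

Run:
```python
from h import *
s=st(); print(inlock(s['position'])); save('side','side2');s=st()
```

```text
t 2.82 pos [535.9 101.5  78.2] rot [-2.2988e+00 -2.1409e+00  4.0000e-04] F [-0.7  0.8 -1.3] w -0.0 q [ 0.04  0.39 -0.29  0.89  0.    1.68]
[ 0.72737521  2.07310025 78.17652604]
t 2.87 pos [536.8 101.4  79. ] rot [2.2988e+00 2.1407e+00 7.0000e-04] F [ 0.6 -0.1  1. ] w 0.005 q [ 0.04  0.39 -0.29  0.89 -0.    1.68]
```

View pics/side2.png

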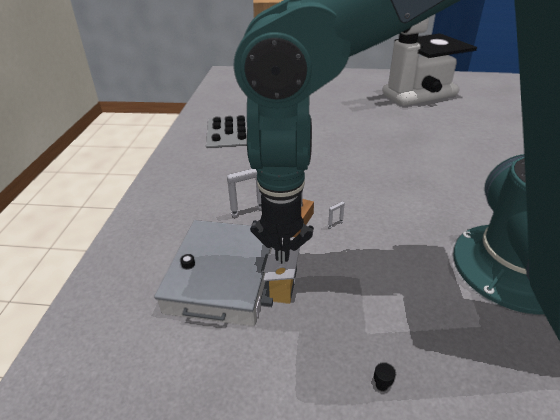

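jog_arm(motion=[[255,0,0,3,0,0,0],[255,0,0,6,0,0,0],[255,0,0,8,0,0,0],[255,0,0,10,0,0,0],[255,0,0,11,0,0,0],[255,0,0,11,0,0,0]])

```text
time: 3.37
position: [0.5369, 0.1011, 0.0665]
tcp_rot: [-2.3, -2.14, 0.0]
contact_force: [-0.0, -0.1, 0.2]
width: 0.003
```

jog_arm(motion=[[255,0,0,1,0,0,0],[255,0,0,2,0,0,0],[255,0,0,2,0,0,0]])

```text
time: 3.62
position: [0.5368, 0.1011, 0.065]
tcp_rot: [2.299, 2.14, 0.0]
contact_force: [-1.3, -0.2, 4.8]
width: -0.001
```

jog_arm(motion=[[255,0,0,0.5,0,0,0],[255,0,0,1,0,0,0],[255,0,0,1,0,0,0]])

```text
time: 3.87
position: [0.5369, 0.1012, 0.0648]
tcp_rot: [2.299, 2.14, 0.001]
contact_force: [-5.8, -0.1, 19.2]
width: -0.002
```

Run:
```python
from h import *
s=st(); print(inlock(s['position']))
plan([[.524,-.1208,.22],[.524,-.1208,.0813]],-19.4)
```

```text
t 3.87 pos [536.9 101.2  64.8] rot [2.2989e+00 2.1399e+00 1.2000e-03] F [-5.8 -0.1 19.2] w -0.002 q [ 0.04  0.4  -0.31  0.85 -0.    1.68]
[ 1.77006979  1.78485182 64.8009054 ]
turn [ 7.00e-02 -1.00e-02  1.53e+01]
[-222.3    3.2 -155.2]
[-222.3    3.   -16.5]
```

jog_arm(motion=[[255,0,0,-40,0,0,0],[100,0,0,-80,0,0,0],[0,0,0,-120,0,0,0],[0,0,0,-155,0,0,0],[0,0,0,-155,0,0,0],[0,0,0,-155,0,0,0]])

```text
time: 4.37
position: [0.5377, 0.1012, 0.2203]
tcp_rot: [2.298, 2.139, 0.004]
contact_force: [0.7, -0.4, -1.1]
width: 0.708
```

Run:
```python
from h import *
s=st(); save('wrist','wrist1'); s=st(); save('side','side3')
```

```text
t 4.37 pos [537.7 101.2 220.3] rot [2.2978 2.1389 0.0042] F [ 0.7 -0.4 -1.1] w 0.708 q [ 0.04  0.3  -0.02  1.24 -0.    1.68]
t 4.42 pos [536.9 101.2 218.7] rot [2.2992e+00 2.1401e+00 9.0000e-04] F [-0.2 -0.  -0.9] w 0.797 q [ 0.04  0.3  -0.02  1.24 -0.    1.68]
```

View pics/wrist1.png

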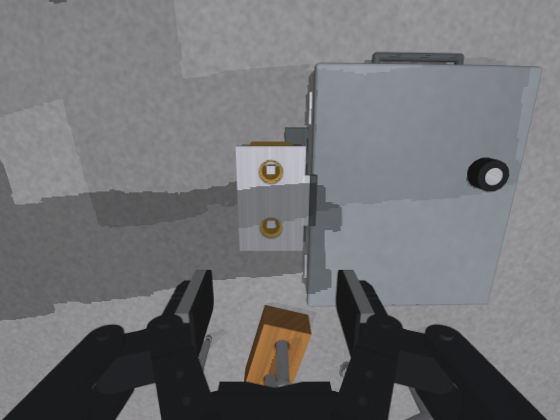

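View pics/side3.png

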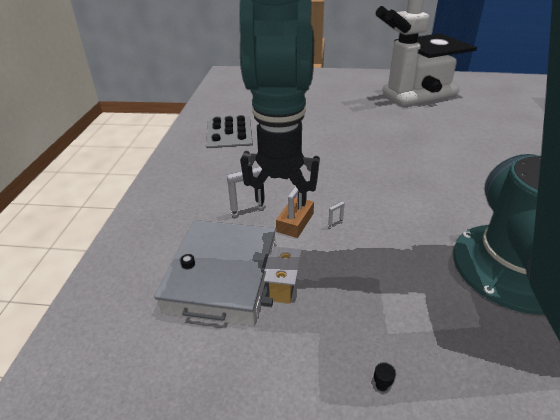

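```bash
sed -i "s/    p,d=imaging.snapshot(name); cv2/    m=imaging.camera_model(name); p,d=imaging.snapshot(name); cv2/; s/^    m=imaging.camera_model(name); np.savez/    np.savez/" h.py
python3 - <<'E'
from h import *
s=st(); save('wrist','wrist2'); s=st()
p,d,m=load('wrist2')
c=p[110:290,200:360]; cv2.imwrite('pics/wrist2_z.png',cv2.resize(c,None,fx=3.3,fy=3.3,interpolation=cv2.INTER_CUBIC))
P=cloud(d,m); Q=inlock(P)
hsv=cv2.cvtColor(p,cv2.COLOR_BGR2HSV)
br=(hsv[...,1]>110)&(hsv[...,0]>12)&(hsv[...,0]<35); br[290:]=0
n,lab,stt,ce=cv2.connectedComponentsWithStats(br.astype(np.uint8))
for i in range(1,n):
    if stt[i,4]>30:
        cnt=cv2.findContours((lab==i).astype(np.uint8),cv2.RETR_EXTERNAL,cv2.CHAIN_APPROX_NONE)[0][0]
        e=cv2.fitEllipse(cnt); print(stt[i],ce[i],e,'eye',inlock(at_z(m,*e[0],.065)),inlock(at_z(m,*e[0],.060)))
leaf=(abs(Q[...,2]-64)<8)&(abs(Q[...,0])<60)&(abs(Q[...,1])<70)
X=Q[leaf&(Q[...,0]<30)&(Q[...,0]>-45)]
print(np.median(X[:,2]),cv2.minAreaRect(X[:,:2].astype(np.float32)))
print('lid',cv2.minAreaRect(Q[(Q[...,0]>45)&(Q[...,0]<260)&(abs(Q[...,1])<130)&(Q[...,2]>50)&(Q[...,2]<66)][:,:2].astype(np.float32)))
E
```

```text
t 4.47 pos [536.4 101.1 217.8] rot [-2.2991e+00 -2.1400e+00  1.3000e-03] F [ 0.3 -0.  -0.8] w 0.873 q [ 0.04  0.3  -0.03  1.24 -0.    1.68]
t 4.52 pos [536.2 101.1 217.4] rot [-2.2986 -2.1396  0.0024] F [-0.5  0.5 -0.6] w 0.945 q [ 0.04  0.3  -0.03  1.24 -0.    1.68]
[251 142  44   4 162] [272.12962963 143.59876543] ((269.5836181640625, 143.54302978515625), (3.2394933700561523, 58.36280822753906), 90.30699920654297) eye [-3.00323773 52.10660713 65.        ] [-3.08151855 51.56964171 60.        ]
[262 161  22  22 256] [272.375     173.6015625] ((272.4769592285156, 171.68507385253906), (21.198484420776367, 21.602481842041016), 87.6494140625) eye [-0.44427356 26.4313954  65.        ] [-0.47935169 25.46095842 60.        ]
[262 219  22  19 227] [272.74008811 229.31718062] ((272.685546875, 227.72866821289062), (18.024852752685547, 19.28974723815918), 89.05374908447266) eye [ -0.3543365 -29.1222885  65.       ] [ -0.38789624 -31.03063176  60.        ]
65.63620903400249 ((-1.1792716979980469, -2.2129478454589844), (62.34711456298828, 104.86792755126953), 0.003197853919118643)
lid ((143.917236328125, -1.5871200561523438), (246.2734832763672, 198.08267211914062), 89.92323303222656)
```

View pics/wrist2_z.png

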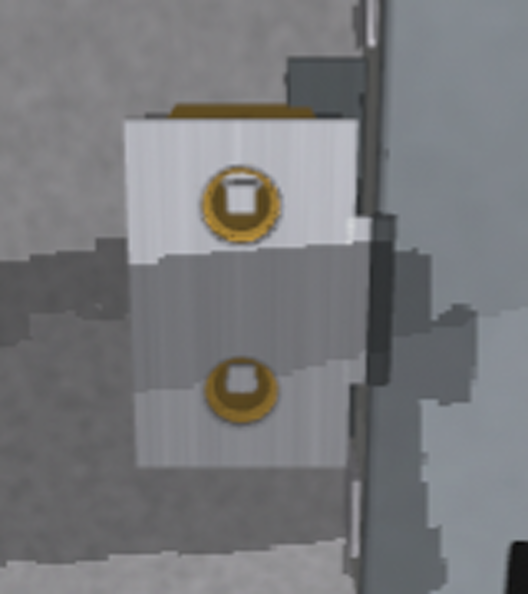

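Run:
```python
from h import *
s=st(); print(inlock(s['position']))
plan([[.524,-.1208,.26]],-19.4)
```

```text
t 4.52 pos [536.2 101.1 217.4] rot [-2.2986 -2.1396  0.0024] F [-0.5  0.5 -0.6] w 0.945 q [ 0.04  0.3  -0.03  1.24 -0.    1.68]
[  1.03205617   1.70331873 217.43687602]
turn [-0.11  0.03 15.3 ]
[-222.2    3.7  -42.5]
```

jog_arm(motion=[[0,-222.2,3.7,-42.5,0,0,15.3],[0,-222.2,3.7,-42.5,0,0,15.3],[0,-222.2,3.7,-42.5,0,0,15.3],[0,-222.2,3.7,-42.5,0,0,15.3],[0,-222.2,3.7,-42.5,0,0,15.3],[0,-222.2,3.7,-42.5,0,0,15.3],[0,-222.2,3.7,-42.5,0,0,15.3],[0,-222.2,3.7,-42.5,0,0,15.3],[0,-222.2,3.7,-42.5,0,0,15.3],[0,-222.2,3.7,-42.5,0,0,15.3]])

```text
time: 5.35
position: [0.5243, -0.1197, 0.2605]
tcp_rot: [-2.562, -1.816, 0.001]
contact_force: [-0.4, 0.1, -0.6]
width: 0.999
```

Run:
```python
from h import *
s=st(); save('wrist','wrist3'); s=st()
```

```text
t 5.35 pos [ 524.3 -119.7  260.5] rot [-2.5621e+00 -1.8160e+00  1.0000e-03] F [-0.4  0.1 -0.6] w 0.999 q [-0.38  0.28  0.05  1.35  0.    1.53]
t 5.4 pos [ 524.4 -119.7  260.6] rot [-2.5621e+00 -1.8165e+00  7.0000e-04] F [-0.1  1.1 -0.1] w 1.0 q [-0.38  0.28  0.05  1.35  0.    1.53]
```

View pics/wrist3.png

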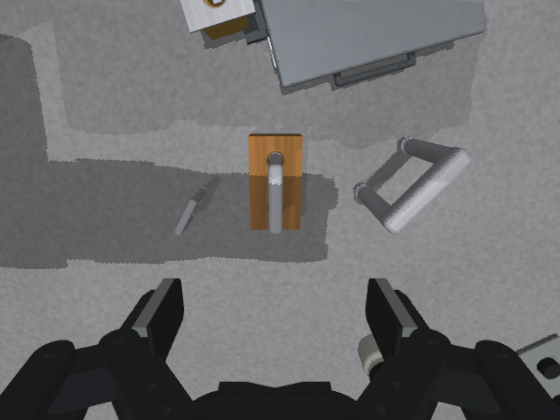

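Run:
```python
from h import *
p,d,m=load('wrist3'); P=cloud(d,m)
s=r.sense()
g=(P[...,2]>.100)&(P[...,2]<.118); g[:140]=0;g[245:]=0;g[:,:250]=0;g[:,300:]=0
X=P[g]; print(len(X),np.median(X[:,2]),cv2.minAreaRect((X[:,:2]*1000).astype(np.float32)))
n,lab,stt,ce=cv2.connectedComponentsWithStats(g.astype(np.uint8)); print(stt)
cv2.imwrite('pics/w3z.png',cv2.resize(p[120:250,230:330],None,fx=4,fy=4,interpolation=cv2.INTER_CUBIC))
cl=cv2.findContours(g.astype(np.uint8),0,cv2.CHAIN_APPROX_NONE)[0]; cl=max(cl,key=len)
W=np.array([at_z(m,*q[0],.108)[:2]*1000 for q in cl],np.float32); print('at108',cv2.minAreaRect(W))
R=Ro.from_rotvec(s['tcp_rot']).as_matrix()
for rc in (cv2.minAreaRect((X[:,:2]*1000).astype(np.float32)),cv2.minAreaRect(W)):
  print('tool',R.T@(np.array([rc[0][0],rc[0][1],108])-s['position']*1000))
# holder top
hsv=cv2.cvtColor(p,cv2.COLOR_BGR2HSV); w=(hsv[...,1]>100)&(hsv[...,0]<20)&(abs(P[...,2]-.04)<.004); w[250:]=0;w[:120]=0
Y=P[w];rc=cv2.minAreaRect((Y[:,:2]*1000).astype(np.float32)); print('holder',rc,R.T@(np.array([rc[0][0],rc[0][1],40])-s['position']*1000))
```

```text
1006 0.10816158914912732 ((524.2850341796875, -122.08561706542969), (68.53421783447266, 13.45688533782959), 71.10066223144531)
[[     0      0    560    420 234194]
 [   268    163     15     71   1006]]
at108 ((524.4993896484375, -121.49349975585938), (69.15628051757812, 13.294853210449219), 71.08396911621094)
tool [ -2.35407603   0.83855347 152.64468618]
tool [ -1.72438456   0.84486482 152.64475354]
holder ((524.02685546875, -123.11931610107422), (109.90693664550781, 59.53797149658203), 70.7220458984375) [ -3.42291702   1.00436023 220.64443086]
```

View pics/w3z.png

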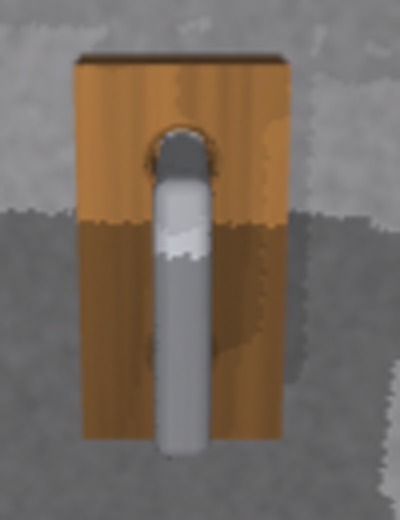

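jog_arm(motion=[[0,-1.7,0.8,40,0,0,0],[0,-1.7,0.8,80,0,0,0],[0,-1.7,0.8,120,0,0,0],[0,-1.7,0.8,150,0,0,0],[0,-1.7,0.8,170,0,0,0],[0,-1.7,0.8,180,0,0,0],[0,-1.7,0.8,180,0,0,0],[0,-1.7,0.8,180,0,0,0]])

```text
time: 6.07
position: [0.5246, -0.1218, 0.0811]
tcp_rot: [-2.562, -1.816, 0.001]
contact_force: [-0.1, 0.1, 1.1]
width: 1.0
```

jog_arm(motion=[[160,0,0,0,0,0,0],[180,0,0,0,0,0,0],[255,0,0,0,0,0,0],[255,0,0,0,0,0,0],[255,0,0,0,0,0,0],[255,0,0,0,0,0,0],[255,0,0,0,0,0,0],[255,0,0,0,0,0,0],[255,0,0,0,0,0,0]], squeeze=60)

```text
time: 6.82
position: [0.5248, -0.1227, 0.0815]
tcp_rot: [2.564, 1.815, 0.0]
contact_force: [-1.0, 0.6, 5.9]
width: 0.151
```

jog_arm(motion=[[255,0,0,-4,0,0,0],[255,0,0,-12,0,0,0],[255,0,0,-24,0,0,0],[255,0,0,-40,0,0,0],[255,0,0,-65,0,0,0],[255,0,0,-95,0,0,0],[255,0,0,-115,0,0,0],[255,0,0,-115,0,0,0],[255,0,0,-115,0,0,0]])

```text
time: 7.57
position: [0.5251, -0.1227, 0.1971]
tcp_rot: [2.563, 1.814, 0.002]
contact_force: [0.1, -0.3, -2.4]
width: 0.149
```

Run:
```python
from h import *
s=st(); save('side','side4'); s=st(); save('wrist','wrist4')
plan([lock(-.4,-1.0,196),lock(-.4,-1.0,146)],-4.1)
```

```text
t 7.57 pos [ 525.1 -122.7  197.1] rot [2.5628e+00 1.8143e+00 1.7000e-03] F [ 0.1 -0.3 -2.4] w 0.149 q [-0.38  0.3  -0.09  1.18  0.    1.53]
t 7.62 pos [ 524.6 -122.5  196. ] rot [2.5641e+00 1.8152e+00 1.0000e-04] F [ 0. -0. -2.] w 0.153 q [-0.38  0.3  -0.09  1.18  0.    1.53]
turn [-7.00e-02 -1.00e-02 -1.53e+01]
[211.8 -63.7  -0.5]
[211.8 -63.6  49.5]
```

View pics/side4.png

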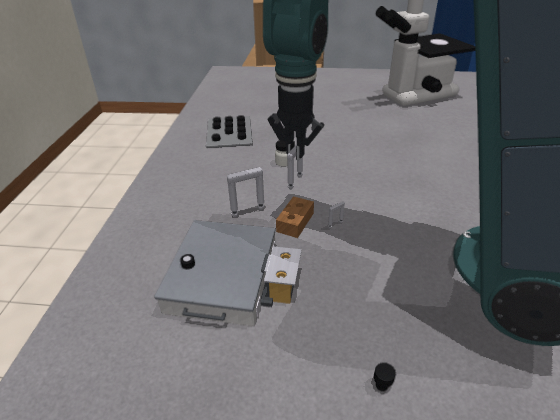

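View pics/wrist4.png

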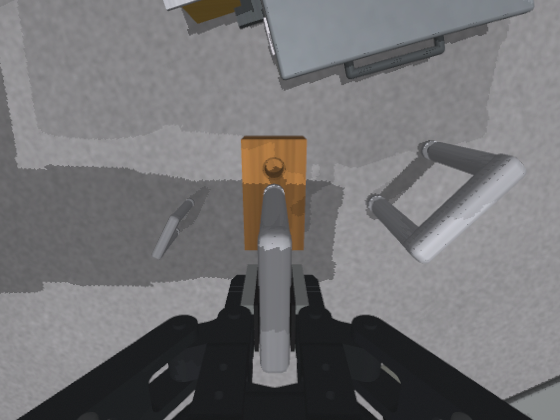

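Run:
```python
from h import *
plan([lock(-.2,-2.0,196)],-4.1)
```

```text
turn [-7.00e-02 -1.00e-02 -1.53e+01]
[210.9 -63.3  -0.5]
```

jog_arm(motion=[[255,20,-6,-0.5,0,0,-2],[255,45,-14,-0.5,0,0,-5],[255,75,-23,-0.5,0,0,-7],[255,110,-33,-0.5,0,0,-10],[255,145,-43.5,-0.5,0,0,-12],[255,175,-52.5,-0.5,0,0,-14],[255,198,-59.4,-0.5,0,0,-15.3],[255,210.9,-63.3,-0.5,0,0,-15.3],[255,210.9,-63.3,-0.5,0,0,-15.3],[255,210.9,-63.3,18,0,0,-15.3],[255,210.9,-63.3,36,0,0,-15.3],[255,210.9,-63.3,40,0,0,-15.3]])

```text
time: 8.67
position: [0.5335, 0.0968, 0.1531]
tcp_rot: [-2.298, -2.138, 0.006]
contact_force: [-1.1, 0.3, -1.7]
width: 0.15
```

jog_arm(motion=[[255,0,0,0,0,0,0],[255,0,0,0,0,0,0],[255,0,0,0,0,0,0]])

```text
time: 8.92
position: [0.5354, 0.097, 0.1569]
tcp_rot: [2.3, 2.14, 0.001]
contact_force: [-0.1, -0.0, -1.9]
width: 0.154
```

Run:
```python
from h import *
s=st(); print(inlock(s['position'])); p,d,m=save('side','side5'); s=st(); save('wrist','wrist5')
cv2.imwrite('pics/side5z.png',cv2.resize(p[190:320,220:340],None,fx=5,fy=4.6,interpolation=cv2.INTER_CUBIC))
print(inlock(s['position']))
```

```text
t 8.92 pos [535.4  97.  156.9] rot [2.2997e+00 2.1396e+00 8.0000e-04] F [-0.1 -0.  -1.9] w 0.154 q [ 0.03  0.33 -0.16  1.08 -0.    1.67]
[  0.60298925  -2.41587081 156.86155807]
t 8.97 pos [535.5  97.1 157. ] rot [2.2994e+00 2.1395e+00 1.3000e-03] F [-0.4  0.7 -1.1] w 0.146 q [ 0.03  0.33 -0.16  1.08 -0.    1.67]
[  0.7101573   -2.3481352  156.97102486]
```

View pics/side5z.png

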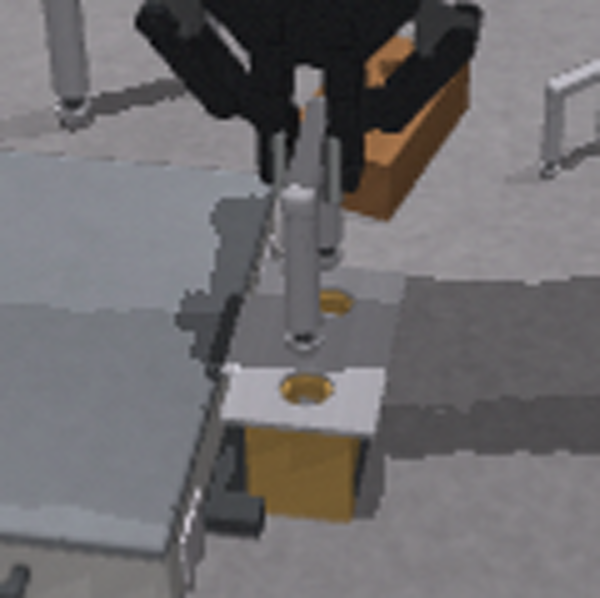

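View pics/wrist5.png

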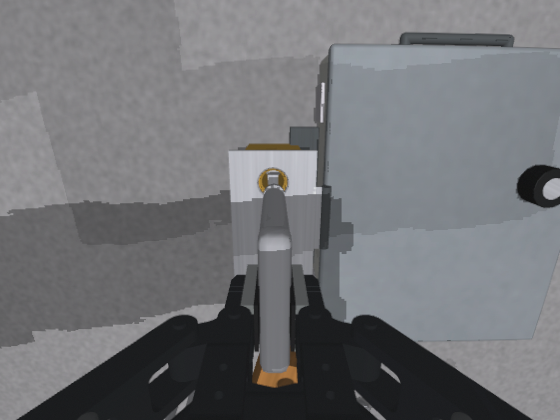

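Run:
```python
from h import *
p,d,m=load('side5')
for n in ('side3','side5'):
    q,dd,mm=load(n)
    hsv=cv2.cvtColor(q,cv2.COLOR_BGR2HSV)
    br=((hsv[...,1]>90)&(hsv[...,0]>12)&(hsv[...,0]<35)).astype(np.uint8)
    k,lab,stt,ce=cv2.connectedComponentsWithStats(br)
    for i in range(1,k):
        if 15<stt[i,4]<400 and 255<ce[i][0]<310 and 240<ce[i][1]<295:
            cnt=cv2.findContours((lab==i).astype(np.uint8),0,cv2.CHAIN_APPROX_NONE)[0][0]; e=cv2.fitEllipse(cnt)
            print(n,stt[i],e,inlock(at_z(mm,*e[0],.0645)))
for z in(.084,.0857,.087):
  print('tips',inlock(at_z(m,280.6,264.5,z)),inlock(at_z(m,284.6,246.8,z)))
cv2.imwrite('pics/s5a.png',cv2.resize(p[235:290,262:304],None,fx=12,fy=10,interpolation=cv2.INTER_NEAREST))
p,d,m=load('wrist5'); cv2.imwrite('pics/w5a.png',cv2.resize(p[140:260,220:330],None,fx=5,fy=5,interpolation=cv2.INTER_CUBIC))
# wrist: bar top and eye
P=cloud(d,m); Q=inlock(P); g=(Q[...,2]>165)&(Q[...,2]<190)&(abs(Q[...,0])<11); X=Q[g]; print(len(X),np.median(X[:,2]),cv2.minAreaRect(X[:,:2].astype(np.float32)))
X=Q[(abs(Q[...,2]-65)<4)&(abs(Q[...,0])<36)&(Q[...,1]>10)&(Q[...,1]<60)]; print('leaf far edge v',np.percentile(X[:,1],[95,99,100]),'u',np.percentile(X[:,0],[0,1,99,100]))
```

```text
side3 [281 253   9   6  38] ((285.1621398925781, 255.32415771484375), (4.6689605712890625, 8.508838653564453), 86.07552337646484) [ -1.36644137 -27.49776369  64.5       ]
side3 [276 272  10   5  40] ((280.7392578125, 273.9687194824219), (4.405453681945801, 9.709779739379883), 88.17042541503906) [-1.06719202 28.39599249 64.5       ]
side3 [269 283  23  20 387] ((280.1013488769531, 292.153076171875), (19.23520278930664, 25.247339248657227), 109.35152435302734) [-7.99903818 76.90435162 64.5       ]
side5 [284 253   6   5  27] ((286.24237060546875, 255.17105102539062), (4.443664073944092, 5.91862154006958), 107.68611145019531) [ -3.61582656 -28.32182477  64.5       ]
side5 [276 272  10   5  41] ((280.7911071777344, 273.9988098144531), (4.436873912811279, 9.694770812988281), 88.47347259521484) [-1.18754086 28.4633456  64.5       ]
side5 [269 283  23  20 388] ((280.1064147949219, 292.1727294921875), (19.28399085998535, 25.227436065673828), 109.68421936035156) [-8.01745628 76.95271368 64.5       ]
tips [ 0.26899622 20.41569075 84.        ] [  0.6400796  -33.42876691  84.        ]
tips [-3.82665058e-02  2.20683453e+01  8.57000000e+01] [  0.33178579 -31.62650213  85.7       ]
tips [-0.27323212 23.33213994 87.        ] [  0.09603171 -30.24829965  87.        ]
5276 183.57825208516422 ((1.2708072662353516, -2.4400711059570312), (21.834877014160156, 69.84379577636719), 7.006699562072754)
leaf far edge v [48.74503342 50.11051113 50.27150401] u [-32.37957074 -31.70043339  34.42830081  35.99870555]
```

View pics/s5a.png

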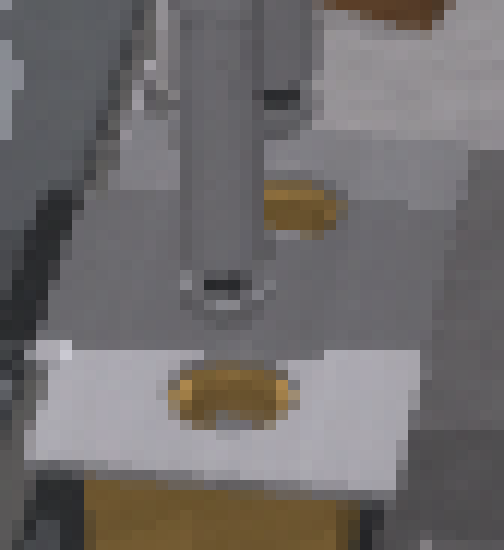

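View pics/w5a.png

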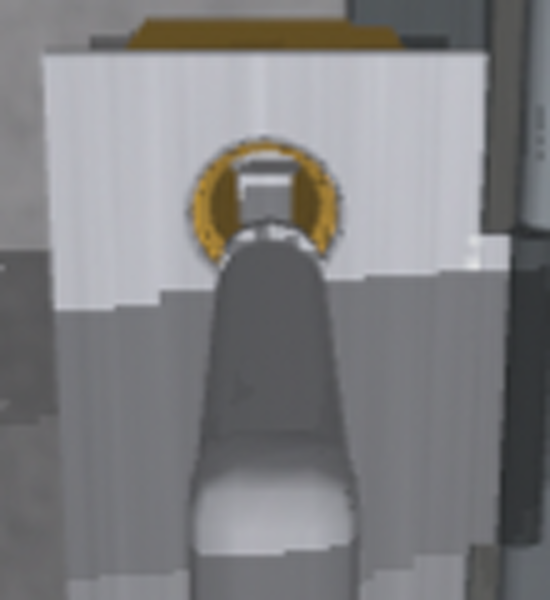

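Run:
```python
from h import *
p,d,m=load('side5'); Q=inlock(cloud(d,m))
g=(Q[...,2]>172)&(Q[...,2]<190)&(abs(Q[...,0])<14)&(Q[...,1]>15)&(Q[...,1]<50)
g=(Q[...,2]>90)&(Q[...,2]<190)&(abs(Q[...,0])<12)&(Q[...,1]>15)&(Q[...,1]<50)
X=Q[g]
for z in range(90,190,10):
    Y=X[(X[:,2]>=z)&(X[:,2]<z+10)]
    if len(Y): print(z,len(Y),'vmax',np.sort(Y[:,1])[-3:].round(1),'u',Y[:,0].min().round(1),Y[:,0].max().round(1), 'med v',np.median(Y[:,1]).round(1))
g=(Q[...,2]>15)&(Q[...,2]<50)&(abs(Q[...,0])<20)&(Q[...,1]>35)&(Q[...,1]<65); print('lock near face v',np.median(Q[g][:,1]),len(Q[g]), np.percentile(Q[g][:,1],[10,90]))
g=(abs(Q[...,2]-64)<3)&(abs(Q[...,0])<25)&(Q[...,1]>35)&(Q[...,1]<65); print('leaf edge v',np.sort(Q[g][:,1])[-5:])
p,d,m=save('scene','scene5'); 
cv2.imwrite('pics/sc5.png',cv2.resize(p[130:230,290:400],None,fx=6,fy=6,interpolation=cv2.INTER_CUBIC))
s=st(); print(inlock(s['position']))
for z in (158,): 
  for v in (-28,28): print('proj eye',v,proj(m,lock(0,v,64.5)),'tip',proj(m,lock(.65,-2.4+v,s['position'][2]*1000-71.3)))
```

```text
90 28 vmax [32.1 32.4 33. ] u -6.3 6.5 med v 28.8
100 19 vmax [32.7 32.8 33.6] u -6.5 5.9 med v 31.1
110 21 vmax [33.3 33.3 33.8] u -6.4 5.7 med v 31.1
120 28 vmax [32.7 32.7 33.1] u -6.8 5.6 med v 31.1
130 27 vmax [32.7 33.  33.9] u -6.7 5.4 med v 31.4
140 25 vmax [32.4 32.5 33. ] u -6.8 4.8 med v 31.2
150 29 vmax [32.5 32.6 33. ] u -6.7 7.2 med v 31.4
160 28 vmax [33.4 33.6 34.6] u -6.9 6.8 med v 31.1
170 38 vmax [33.3 33.5 33.5] u -6.8 7.2 med v 30.8
180 43 vmax [31.6 32.6 33.3] u -5.8 6.5 med v 23.0
lock near face v 48.860618769317824 212 [47.50731722 50.15251193]
leaf edge v [51.51900553 51.64163507 51.95297998 52.33016623 52.98507247]
t 9.07 pos [535.4  97.2 156.8] rot [2.2993e+00 2.1398e+00 1.3000e-03] F [ 0.1  1.1 -1.9] w 0.151 q [ 0.03  0.33 -0.16  1.08  0.    1.67]
[  0.60625566  -2.22468048 156.82750466]
proj eye -28 [328.19850881 204.58389426] tip [327.84537064 198.88577445]
proj eye 28 [349.57222186 203.79118892] tip [349.50662504 198.10034795]
```

View pics/sc5.png

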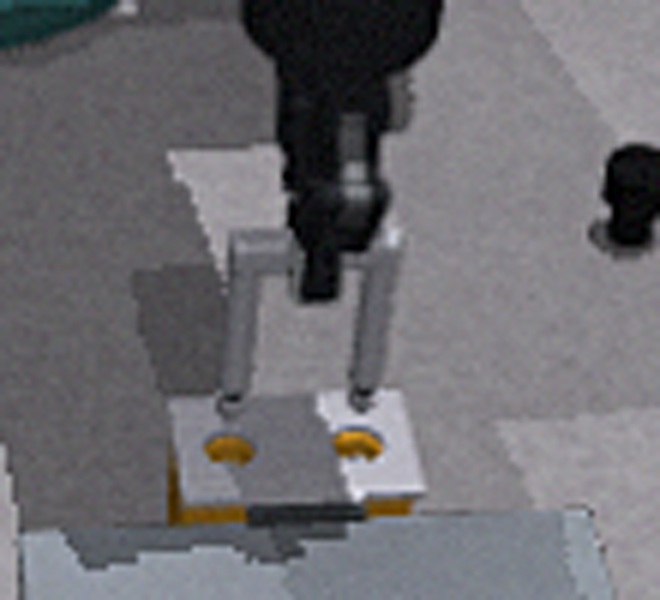

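jog_arm(motion=[[255,0.3,-0.6,2,0,0,0],[255,0.6,-1.1,6,0,0,0],[255,0.6,-1.1,10,0,0,0],[255,0.6,-1.1,14,0,0,0],[255,0.6,-1.1,18,0,0,0],[255,0.6,-1.1,22,0,0,0],[255,0.6,-1.1,25,0,0,0],[255,0.6,-1.1,25,0,0,0]])

```text
time: 9.73
position: [0.5337, 0.098, 0.1304]
tcp_rot: [-2.299, -2.14, 0.001]
contact_force: [-0.1, 1.1, -2.2]
width: 0.152
```

Run:
```python
from h import *
s=st(); print(inlock(s['position']));p,d,m=save('side','side6')
cv2.imwrite('pics/side6z.png',cv2.resize(p[190:320,220:340],None,fx=5,fy=4.6,interpolation=cv2.INTER_CUBIC))
p,d,m=save('scene','scene6'); 
cv2.imwrite('pics/sc6.png',cv2.resize(p[130:230,290:400],None,fx=6,fy=6,interpolation=cv2.INTER_CUBIC))
```

```text
t 9.73 pos [533.7  98.  130.4] rot [-2.2991e+00 -2.1400e+00  1.2000e-03] F [-0.1  1.1 -2.2] w 0.152 q [ 0.03  0.34 -0.21  1.02 -0.    1.67]
[ -1.19008096  -1.56891561 130.42096432]
```

View pics/side6z.png

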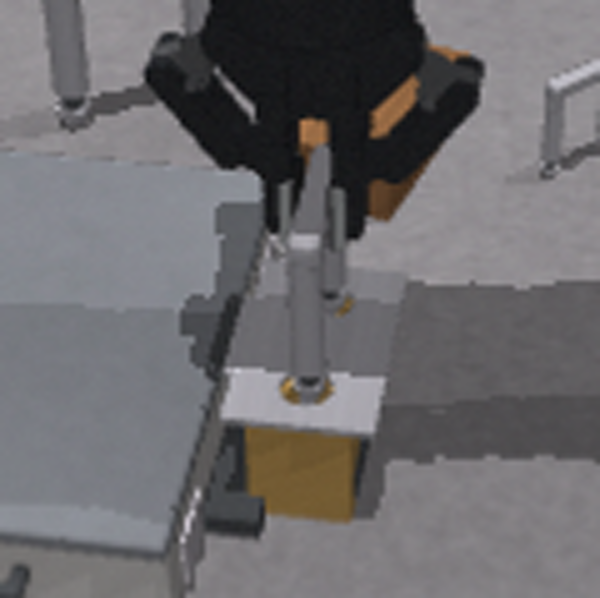

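View pics/sc6.png

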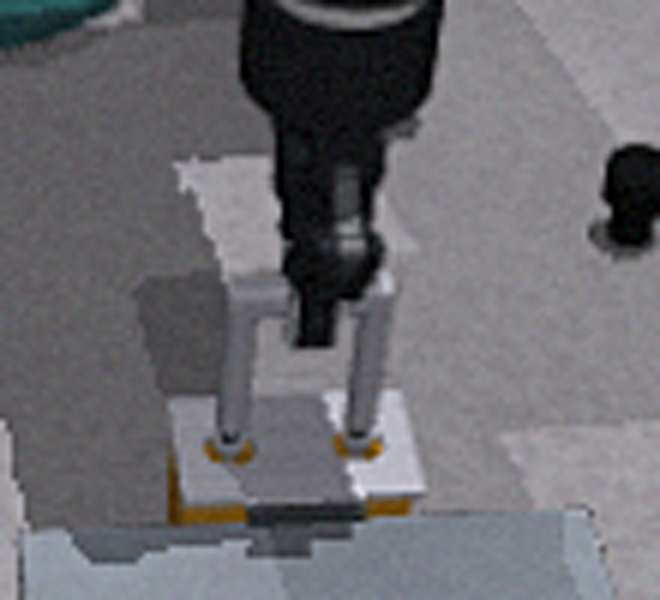

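jog_arm(motion=[[255,0,0.5,1,0,0,0],[255,0,0.5,3,0,0,0],[255,0,0.5,5,0,0,0],[255,0,0.5,7,0,0,0],[255,0,0.5,7,0,0,0]])

```text
time: 10.25
position: [0.5346, 0.098, 0.1241]
tcp_rot: [2.299, 2.14, 0.0]
contact_force: [-0.3, 0.5, 4.1]
width: 0.15
```

jog_arm(motion=[[255,0,0,1,0,0,0],[255,0,0,2,0,0,0],[255,0,0,3,0,0,0],[255,0,0,3,0,0,0]])

```text
time: 10.58
position: [0.5346, 0.098, 0.1212]
tcp_rot: [2.299, 2.14, 0.0]
contact_force: [0.1, 0.8, 4.8]
width: 0.151
```

jog_arm(motion=[[255,0,0,1.5,0,0,0],[255,0,0,3,0,0,0],[255,0,0,4.5,0,0,0],[255,0,0,6,0,0,0],[255,0,0,7.5,0,0,0],[255,0,0,9,0,0,0],[255,0,0,9,0,0,0]])

```text
time: 11.17
position: [0.5346, 0.098, 0.112]
tcp_rot: [2.299, 2.14, 0.0]
contact_force: [0.4, -0.0, 6.1]
width: 0.156
```

jog_arm(motion=[[255,0,0,1,0,0,0],[255,0,0,2,0,0,0],[255,0,0,3,0,0,0],[255,0,0,4,0,0,0],[255,0,0,5,0,0,0],[255,0,0,6,0,0,0],[255,0,0,6,0,0,0]])

```text
time: 11.75
position: [0.5347, 0.098, 0.1062]
tcp_rot: [2.299, 2.14, 0.001]
contact_force: [0.5, 0.5, 6.3]
width: 0.158
```

jog_arm(motion=[[255,0,0,1,0,0,0],[255,0,0,2,0,0,0],[255,0,0,3,0,0,0],[255,0,0,3.5,0,0,0],[255,0,0,4,0,0,0]])

```text
time: 12.17
position: [0.5348, 0.098, 0.1024]
tcp_rot: [2.299, 2.14, 0.001]
contact_force: [-1.3, 0.6, 9.3]
width: 0.148
```

jog_arm(motion=[[255,0,0,0.4,0,0,0],[255,0,0,0.8,0,0,0],[255,0,0,1.2,0,0,0],[255,0,0,1.6,0,0,0],[255,0,0,1.6,0,0,0]])

```text
time: 12.58
position: [0.5347, 0.098, 0.1008]
tcp_rot: [2.299, 2.14, 0.001]
contact_force: [-0.5, 0.1, 9.0]
width: 0.152
```

jog_arm(motion=[[255,0,0,0.4,0,0,0],[255,0,0,0.8,0,0,0],[255,0,0,1.2,0,0,0],[255,0,0,1.6,0,0,0],[255,0,0,1.6,0,0,0]])

```text
time: 13.0
position: [0.5347, 0.098, 0.0991]
tcp_rot: [2.299, 2.14, 0.001]
contact_force: [-0.4, -0.2, 7.4]
width: 0.153
```

jog_arm(motion=[[255,0,0,0.4,0,0,0],[255,0,0,0.8,0,0,0],[255,0,0,1.2,0,0,0],[255,0,0,1.2,0,0,0]])

```text
time: 13.33
position: [0.5347, 0.098, 0.0979]
tcp_rot: [2.299, 2.14, 0.001]
contact_force: [-0.6, -0.1, 8.3]
width: 0.151
```

jog_arm(motion=[[255,0,0,0.4,0,0,0],[255,0,0,0.8,0,0,0],[255,0,0,1.2,0,0,0],[255,0,0,1.2,0,0,0]])

```text
time: 13.67
position: [0.5352, 0.098, 0.0975]
tcp_rot: [2.299, 2.14, 0.002]
contact_force: [-2.1, -0.3, 18.6]
width: 0.152
```

jog_arm(motion=[[255,0,0,0.4,0,0,0],[255,0,0,0.8,0,0,0],[255,0,0,1.2,0,0,0],[255,0,0,1.2,0,0,0]])

```text
time: 14.0
position: [0.5357, 0.098, 0.0973]
tcp_rot: [2.298, 2.139, 0.004]
contact_force: [-4.0, -0.8, 32.3]
width: 0.149
```

jog_arm(motion=[[255,0,0,-0.8,0,0,0],[255,0,0,-1.6,0,0,0],[255,0,0,-2.4,0,0,0],[255,0,0,-2.4,0,0,0]])

```text
time: 14.33
position: [0.5348, 0.098, 0.0982]
tcp_rot: [2.299, 2.14, 0.001]
contact_force: [-0.8, -0.7, 9.6]
width: 0.154
```

jog_arm(motion=[[255,0,0,-0.5,0,0,0],[255,0,0,-1,0,0,0],[255,0,0,-1.5,0,0,0],[255,0,0,-1.5,0,0,0]])

```text
time: 14.67
position: [0.5348, 0.098, 0.0996]
tcp_rot: [2.299, 2.14, 0.001]
contact_force: [-0.6, 0.0, 8.3]
width: 0.153
```

jog_arm(motion=[[255,0,0,-0.4,0,0,0],[255,0,0,-0.8,0,0,0],[255,0,0,-0.8,0,0,0]])

```text
time: 14.92
position: [0.5345, 0.098, 0.0998]
tcp_rot: [-2.299, -2.14, 0.0]
contact_force: [0.8, 0.0, 1.1]
width: 0.153
```

jog_arm(motion=[[200,0,0,0,0,0,0],[100,0,0,0,0,0,0],[0,0,0,0,0,0,0],[0,0,0,0,0,0,0],[0,0,0,0,0,0,0],[0,0,0,0,0,0,0],[0,0,0,0,0,0,0],[0,0,0,0,0,0,0]])

```text
time: 15.58
position: [0.5345, 0.098, 0.1001]
tcp_rot: [2.3, 2.14, 0.0]
contact_force: [-0.2, -0.4, 0.2]
width: 1.0
```

jog_arm(motion=[[0,0,0,-10,0,0,0],[0,0,0,-25,0,0,0],[0,0,0,-50,0,0,0],[0,0,0,-80,0,0,0],[0,0,0,-110,0,0,0],[0,0,0,-110,0,0,0],[0,0,0,-110,0,0,0]])

```text
time: 16.17
position: [0.5353, 0.098, 0.2112]
tcp_rot: [2.298, 2.139, 0.003]
contact_force: [0.1, -0.0, -0.4]
width: 1.0
```

Run:
```python
from h import *
s=st(); p,d,m=save('side','side7')
Q=inlock(cloud(d,m)); g=(Q[...,2]>80)&(Q[...,2]<140)&(abs(Q[...,0])<15)&(abs(Q[...,1])<45); print(g.sum(),np.percentile(Q[g][:,2],[50,90,97,99]))
cv2.imwrite('pics/side7z.png',cv2.resize(p[190:320,160:340],None,fx=4.4,fy=4.4,interpolation=cv2.INTER_CUBIC))
p,d,m=save('scene','scene7'); 
Q=inlock(cloud(d,m)); g=(Q[...,2]>80)&(Q[...,2]<140)&(abs(Q[...,0])<15)&(abs(Q[...,1])<45); print(g.sum(),np.percentile(Q[g][:,2],[50,90,97,99]))
```

```text
t 16.17 pos [535.3  98.  211.2] rot [2.2982 2.1392 0.0033] F [ 0.1 -0.  -0.4] w 1.0 q [ 0.03  0.3  -0.05  1.22  0.    1.67]
298 [122.43595248 126.10111361 126.67659692 127.21879669]
297 [119.04422536 126.9142666  128.29529626 129.25670604]
```

View pics/side7z.png

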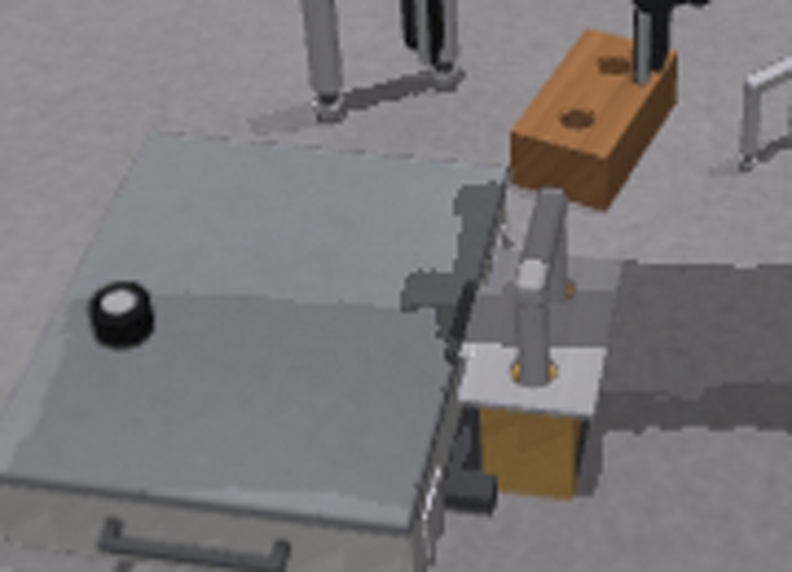

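View pics/scene7.png

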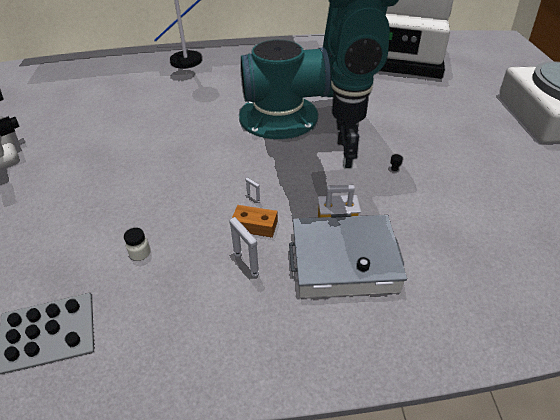

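Run:
```python
from h import *
st(); print(r.job_done())
```

```text
t 16.27 pos [534.2  98.  209.2] rot [-2.2991e+00 -2.1400e+00  1.1000e-03] F [-0.6  0.1  0.9] w 0.999 q [ 0.03  0.3  -0.05  1.22  0.    1.67]
the job is handed in; nothing more can be done
None
```

The case is locked and the job was handed in at 16.3 s of the allowed 72 s. The shackle stayed down after I let go.

- **Hasp:** I folded the leaf down from behind and pressed it flat over the lock. The wrist picture showed both sockets through the eyes.
- **Shackle:** I took the one from the wooden block, checking its 70 x 14 mm crossbar with its top at 108 mm. The other two, one larger and one smaller, were left alone.
- **Pressing:** Both legs went in with almost no side force. The force dipped at the click, then rose at the hard stop. The highest reading was about 32 N; adding the shackle's own weight makes about 35 N on the lock, against the 45 N limit. Forces are only read at the end of each move, so brief peaks between readings would not show.
- **Latch checks:** With a gentle upward pull, the force dropped from 8 to 1 N while the arm hardly rose, so the pawls were holding. After release the top stands at about 127 to 128 mm, so the tips are roughly 31 mm deep. Unlatched, it would have sprung up above 134 mm.
- **Surroundings:** In the last pictures the mount, jar and eyepiece are where they were and the arm is clear of everything.

One disagreement: the cameras differed by 1 to 3 mm on where the lock sits along its length. I took a middle value and confirmed in close-up pictures that the tips were in the eyes before pressing.

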